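Waste a timed-out carton through the sprung gate

ROBOT

A 6-joint arm with a two-finger parallel gripper is mounted at the origin on the work surface. World frame = base frame: x ahead of the robot, y to its left, z up, the work surface at z = 0. Lengths are in mm, angles in rad, forces in N, time in s.
With the tool pointing down it reaches from about 300 to 875 mm from the base axis. Payload 6.4 kg.
Tool frame: the origin (TCP) lies between the finger pads; the fingertips stand 8 mm ahead of it and the grasp point (between the pads) lies 11 mm behind it; z points along the fingers, y is the line along which they close (so a half turn about z gives the same grasp; the last joint's range is limited). The gripper opens to 85 mm and grips with 20 to 120 N. Pads are 22 mm wide; open, the fingers measure 114 mm over their backs; the gripper's body (76 mm by 85 mm) begins 54 mm behind the grasp point. The pads swing forward as they close: fully open they stand 13 mm farther back than shut.
Start: joints at [-1.328, 0.181, 1.607, -0, 1.354, -0.206], TCP at [249.501, -518.064, 239.288] pointing down, gripper open.
Joint ranges: [-2.99, 2.99], [-0.89, 2.07], [0.3, 2.58], [-1.14, 4.28], [0, 2.63], [-3.12, 3.12]. Speed limits (rad/s): [2.57, 2.57, 3.01, 3.14, 3.14, 3.14].

INTERFACE

Orientations are given as a unit quaternion [x, y, z, w].
In Python, from plant import env, vision, workorder gives the robot as it stands. The module is installed in compiled form; this text tells all that it offers.
- The arm moves only by the tool play_rows, never from a script. Its argument "series" is a list of rows, each a list of 3 entries, a list of its own where there are three numbers: the opening, from -1 (shut) to 1 (fully open), so that 0 is half open, then the shift along the tool's x, y, z in cm, then the turn, a rotation vector about the tool's x, y, z in degrees. A call has exactly 10 rows; each row is the pose to reach, as a shift and turn from the pose commanded when the call began, along the tool's axes at that moment; what a row does not reach only later rows make up. A row lasts 1/12 s, in which the tool goes at most 41.7 mm and 7.16 degrees, less where a joint would pass 70% of its speed; a pose out of reach is approached as far as the arm can. A call with a gripper value outside its range is refused whole. The fingers move at their own pace and stop on an object; "squeeze" is the grip in N (left out, the last holds). Time passes only in rows, so rows that repeat a pose let the fingers close, or fill a call up. It gives the time, the measured TCP pose, the force, the opening and the grip force at its end, in the units of the state.
- env.observe(): the state, without advancing time (a new reading comes with each control period).
- vision.read_camera(name): name is "side" or "top" or "wrist"; returns the picture (420x560x3 uint8, red, green, blue); there is no depth.
- vision.get_calibration(name): a dict with "fx", "fy", "cx", "cy" (pixels), "extrinsics" (4x4, takes a point from camera to world coordinates). Camera axes: x right, y up, looking along -z (the intrinsics and any distortion apply to the point x, -y, -z); pixel columns grow to the right and rows downward; lengths in mm; the calibration is good to about 2 mm. The wrist camera is an equidistant fisheye: a pixel r from the principal point sees the ray r / f radians off the axis. A picture is of the moment at which its call begins: read the wrist's pose just before it. get_calibration takes no time and is no camera call; for the wrist camera it gives the pose at the moment of the call.
- workorder.finish_job(): hands the job in; it is judged then, once.
The state is a dict: "time_s": time; "joint_pos": joint angles; "dq": joint speeds; "joint_efforts": joint torques, N m; "position": TCP position; "ee_rot": TCP orientation; "force": force on the tool from outside, world axes, zero at the start; "moment": the same for the moment, N m; "width": finger opening in mm; "finger_force": force on a finger pad.
Only numpy, scipy, OpenCV 4.12 (cv2) and the standard library are available. Lean on these libraries where they do the work, as an engineer would, in place of code of your own. Each camera call takes 0.05 s, during which the arm holds its last target. There are 200 camera calls.

TASK

The small sandwich carton on the deck of the waste chute has passed its time. Push the chute's self-closing gate open with one finger and, while that finger holds it open, push the carton through with the other finger so that it drops into the hopper; do not let the gate press on the carton, and do not pick the carton up. Then come away so that the gate swings shut, and leave everything else where it stands.

Things in the scene. Friction and masses are not known exactly. Their poses are not given: they have to be found in the camera images.
- chute: Stainless waste chute fixed on the counter, turned up to 0.3 rad. Origin: on the counter (z 0) under the middle of the gate line; x runs along the lane from deck (-x) through the gate to hopper (+x), y left, z up. Lane walls along deck and hopper: inner faces at y +65 and -65 mm, 5 mm thick, tops 130 mm above the counter. Open from above. Below, x, y and mm over the counter are in this frame.
- deck_edge (a point): Middle of the deck's sharp edge to the hopper (x +4 mm). The deck is flat, 100 mm above the counter, x -160 to +4, open at its -x end.
- hopper_floor (a point): Middle of the floor of the hopper, an open-topped pit between the lane walls, x +4 to +140 mm, floor 8 mm above the counter, far wall's top at 130 mm.
- ledge (a point): Middle of the top of the ledge beside the right lane wall: y -70 to -150 mm, x -160 to +145 mm, 100 mm above the counter; two small things stand on it.
- gate (a joint): Angle of the self-closing gate, rad: 0 shut, grows as its free end swings towards the hopper (the only way it opens), 1.57 along the left wall, 1.75 at most. Half door, 5 mm thick, from 104 to 149 mm above the counter, upright hinge axis at x 0, y +62 mm, free end 124 mm from it. Spring: 0.12 N m when shut, 0.15 N m more per rad; damped, closes in about a second.
- gate_hinge (a point): Point on the gate's upright hinge axis, half-way up the gate (126.5 mm above the counter).
- gate_edge (a point): The gate's free end, half-way up, 124 mm from the hinge axis; moves with the gate.
- carton: The small closed sandwich carton of plain white card, a box 44 mm (its x) by 56 mm (its y) by 40 mm high, about 0.11 kg, lying loose on the deck in front of the gate, right of the lane's middle, its x roughly along the lane. Origin: centre of its underside.
- carton_mid (a point): Centre of the small carton, 20 mm above its underside.
- big_carton: Bystander: large white carton 100 x 100 x 65 mm on the counter left of the chute. Origin: centre of its underside.
- sauce_tub: Bystander: small open white tub, 52 mm across, 32 mm high, on the chute's ledge. Origin: centre of its underside.
- lid_stack: Bystander: stack of black lids, 56 mm across, 28 mm high, on the chute's ledge. Origin: centre of its underside.
- shaker: Bystander: shaker jar, 48 mm across, 95 mm high, on the counter left of the chute. Origin: centre of its underside.
- spatula: Bystander: spatula 240 mm long lying on the counter right of the chute. Origin: about its middle, on the counter.
- cup: Bystander: open paper-white cup, 80 mm across, 95 mm high, on the counter right of the chute. Origin: centre of its underside.
Things that resemble listed ones, but are neither listed nor needed, are in the scene too. What is shaped like the carton but green is not meant.

How it is judged:
By the outcome, as a careful person would: the job done as asked, in the order asked, and still so for the second after the job is handed in, with the robot touching nothing.
It also fails if it takes over 48 s, if anything falls off the work surface, if the arm or the gripper's body presses on something with over 40 N, if the wrist force passes 120 N, or if a joint passes its speed limit or range.

## Working session

There is one attempt and no reset: what is moved stays moved. The work goes in short steps, Python scripts to look and compute and a tool call to move; the robot and the scene stay as the last step left them, time stands still between calls to the robot, and variables do not carry over. Pictures are saved under pics/ and viewed, at most 10 in all, crops included, and the job is handed in when it is done.

Besides the shell and the picture viewer there is one more tool, called in YAML: its name, and indented under it one key for each argument. play_rows: Moves the arm, as the interface text tells. Its arguments: {"type":"object","properties":{"series":{"type":"array","items":{"type":"array"}},"squeeze":{"type":"number"}},"required":["series"]}

```bash
mkdir -p pics; ls
python3 - <<'E'
from plant import env, vision, workorder
import cv2,numpy as np
s=env.observe();print(s['time_s'],s['position'],s['ee_rot'],s['width'],s['force'])
for n in("top","side"):
    im=vision.read_camera(n);cv2.imwrite(f"pics/{n}0.png",im[:,:,::-1])
    c=vision.get_calibration(n);print(n,{k:np.round(np.array(v),3).tolist() for k,v in c.items()})
E
```

```text
pics
0.0 [ 249.37667014 -517.51827184  238.39171465] [ 9.74925408e-01  2.22530225e-01 -1.79898067e-05 -8.64342934e-04] 84.95586024692807 [-0.71267514  0.01028876  0.15388355]
top {'fx': 469.634, 'fy': 469.634, 'cx': 280.016, 'cy': 218.702, 'extrinsics': [[-0.023, 0.995, -0.097, 493.893], [-1.0, -0.024, -0.011, -27.841], [-0.013, 0.096, 0.995, 1128.066], [0.0, 0.0, 0.0, 1.0]]}
side {'fx': 427.402, 'fy': 427.402, 'cx': 284.564, 'cy': 210.057, 'extrinsics': [[0.969, 0.178, -0.169, 441.565], [-0.246, 0.713, -0.657, -600.358], [0.004, 0.678, 0.735, 759.214], [0.0, 0.0, 0.0, 1.0]]}
```

View pics/top0.png

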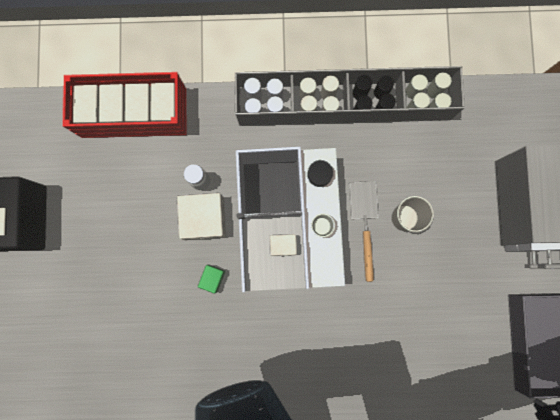

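View pics/side0.png

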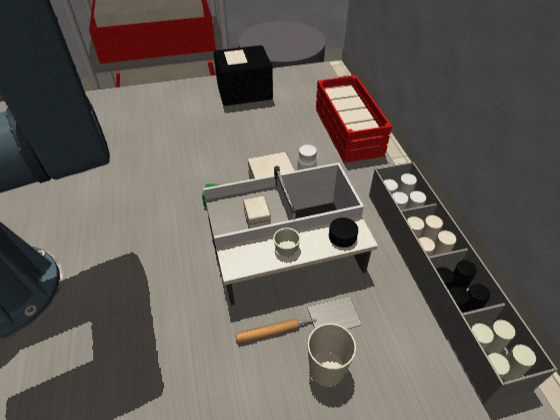

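Top view: the lane runs roughly world +x (image up), gate at row ~214, the carton near pixel (283,245). I'll take a close crop for accurate pixels.

```bash
cat > h.py <<'E'
from plant import env, vision
import numpy as np, cv2
def ray(n,u,v,z):
    c=vision.get_calibration(n);E=np.array(c['extrinsics'])
    d=E[:3,:3]@np.array([(u-c['cx'])/c['fx'],-(v-c['cy'])/c['fy'],-1]);o=E[:3,3]
    return (o+d*(z-o[2])/d[2])[:2]
def proj(n,p):
    c=vision.get_calibration(n);E=np.array(c['extrinsics'])
    q=E[:3,:3].T@(np.array(p)-E[:3,3]);return c['cx']+c['fx']*q[0]/-q[2],c['cy']-c['fy']*q[1]/-q[2]
E
python3 - <<'E'
import cv2
im=cv2.imread('pics/top0.png')[142:298,225:355]
cv2.imwrite('pics/crop0.png',cv2.resize(im,None,fx=3.8,fy=3.8,interpolation=cv2.INTER_CUBIC))
E
```

```text
(no output)
```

View pics/crop0.png

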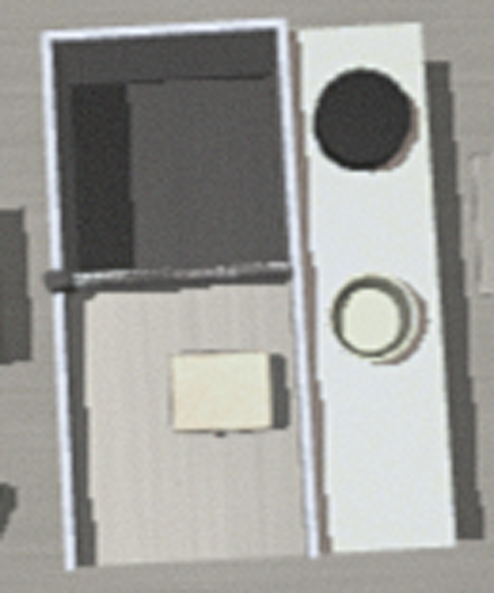

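Run:
```python
from h import *
P=lambda x,y,z:ray('top',225+x/3.8,142+y/3.8,z)
a,b,c,d=P(48,38,130),P(71,568,130),P(283,25,130),P(314,556,130)
for n,p in zip('abcd',(a,b,c,d)):print(n,p.round(1))
th=[np.arctan2(*(p-q)[::-1]) for p,q in((a,b),(c,d))];print('yaw',th)
g=[P(60,274,149),P(290,268,149)];print('gate',np.round(g,1),np.arctan2(-(g[0]-g[1])[0],(g[0]-g[1])[1]))
q=np.array([P(*k,140) for k in((172,352),(270,351),(272,430),(175,432))]);print('carton',q.round(1),q.mean(0))
t=np.mean(th);u=np.array([np.cos(t),np.sin(t)]);v=np.array([-u[1],u[0]])
mid=np.mean([a,b,c,d],0);print('mid',mid)
# end of deck x=-160 (b,d), far wall centre 
for nm,p in(('b',b),('d',d),('a',a),('c',c),('g0',g[0]),('g1',g[1]),('car',q.mean(0)),*[(f'q{i}',x) for i,x in enumerate(q)]):
    print(nm,((p-mid)@u).round(1),((p-mid)@v).round(1))
```

```text
a [738.3  71.6]
b [438.8  63.1]
c [742.3 -62.6]
d [442.3 -71.6]
yaw [np.float64(0.028254962752218588), np.float64(0.030135325637365717)]
gate [[600.7  64.9]
 [600.9 -62.1]] 0.0017433211786088351
carton [[556.6   4.3]
 [555.9 -50.1]
 [512.2 -50. ]
 [512.4   3.6]] [534.26479401 -23.05854993]
mid [5.90414247e+02 1.14700604e-01]
b -149.8 67.4
d -150.1 -67.4
a 149.9 67.1
c 150.0 -67.1
g0 12.1 64.5
g1 8.7 -62.5
car -56.8 -21.5
q0 -33.7 5.1
q1 -36.0 -49.1
q2 -79.6 -47.8
q3 -77.9 5.7
```

Measurements so far: chute origin ≈ (600, 0), yaw ≈ 0.029. Carton centre in the chute frame is ≈ (-66, -21). The plan is to point the finger line nearly along the lane. The front finger then leads into the gate by about 12 mm before the rear finger reaches the carton, and the push is pure translation.

```bash
cat >> h.py <<'E'
from scipy.spatial.transform import Rotation as R
O=np.array([600.1,.4]);TH=.029
def c2w(x,y):return O+np.array([[np.cos(TH),-np.sin(TH)],[np.sin(TH),np.cos(TH)]])@[x,y]
def w2c(p):return np.array([[np.cos(TH),np.sin(TH)],[-np.sin(TH),np.cos(TH)]])@(np.array(p)[:2]-O)
def goal(x,y,z,phi=np.radians(8)):
    s=env.observe();r=R.from_quat(s['ee_rot'])
    a=TH+phi; ty=np.array([np.cos(a),np.sin(a),0]);tz=np.array([0,0,-1.]);tx=np.cross(ty,tz)
    T=R.from_matrix(np.c_[tx,ty,tz]);d=np.r_[c2w(x,y),z]-s['position']
    print('t',s['time_s'],'chute',w2c(s['position']).round(1),s['position'][2].round(1),'w',round(s['width'],1),'F',np.round(s['force'],1))
    print('shift cm',(r.inv().apply(d)/10).round(2),'turn deg',(r.inv()*T).as_rotvec(degrees=True).round(1))
E
python3 -c "
from h import *
goal(-65,-12,205)"
```

```text
t 0.1 chute [-365.6 -507.6] 238.5 w 85.3 F [-0.   0.1 -0.6]
shift cm [ 47.65 -33.     3.42] turn deg [ -0.1  -0.1 -73.9]
```

play_rows:
  series:
    - [1,[3,-2,0],[0,0,-5]]
    - [1,[6.5,-4.5,0],[0,0,-11]]
    - [1,[9.8,-6.8,0],[0,0,-17]]
    - [1,[13,-9,0],[0,0,-23]]
    - [1,[16.3,-11.3,0],[0,0,-29]]
    - [1,[19.5,-13.5,0],[0,0,-35]]
    - [1,[22.8,-15.8,0],[0,0,-41]]
    - [1,[26,-18,0],[0,0,-47]]
    - [1,[29.3,-20.3,0],[0,0,-53]]
    - [1,[32.5,-22.5,0],[0,0,-59]]

```text
time_s: 0.93
position: [445.1, -172.2, 239.1]
ee_rot: [0.737, 0.676, 0.0, -0.0]
force: [1.5, -1.4, 0.1]
width: 85.8
finger_force: 0.0
```

```bash
python3 -c "
from h import *
goal(-65,-12,205)"
```

```text
t 0.9333 chute [-160. -168.] 239.1 w 85.8 F [ 1.5 -1.4  0.1]
shift cm [16.6   7.63  3.41] turn deg [ -0.   -0.  -14.7]
```

play_rows:
  series:
    - [1,[3,1.4,0.2],[0,0,-4]]
    - [1,[6,2.8,0.6],[0,0,-8]]
    - [1,[9,4.1,1.2],[0,0,-11]]
    - [1,[12,5.5,2],[0,0,-14.7]]
    - [1,[14.5,6.7,2.8],[0,0,-14.7]]
    - [1,[16.6,7.6,3.4],[0,0,-14.7]]
    - [1,[16.6,7.6,3.4],[0,0,-14.7]]
    - [1,[16.6,7.6,3.4],[0,0,-14.7]]
    - [1,[16.6,7.6,3.4],[0,0,-14.7]]
    - [1,[16.6,7.6,3.4],[0,0,-14.7]]

```text
time_s: 1.77
position: [535.5, -17.0, 205.5]
ee_rot: [0.647, 0.762, -0.0, 0.0]
force: [-0.7, -0.3, -0.2]
width: 85.3
finger_force: 0.0
```

```bash
python3 -c "
from h import *
goal(-65,-12,115)
c=vision.get_calibration('wrist');print(c)
cv2.imwrite('pics/w1.png',vision.read_camera('wrist')[:,:,::-1])"
```

```text
t 1.7667 chute [-65.1 -15.5] 205.5 w 85.3 F [-0.7 -0.3 -0.2]
shift cm [0.35 0.06 9.05] turn deg [ 0.   0.  -0.3]
{'fx': 325.19226210127806, 'fy': 325.19226210127806, 'cx': 278.10782157965417, 'cy': 212.23983048135065, 'extrinsics': array([[ 9.86625590e-01, -1.56141757e-01, -4.67942068e-02,
         5.24319088e+02],
       [ 1.62999563e-01,  9.46914348e-01,  2.77099910e-01,
         5.29313521e+01],
       [ 1.04323901e-03, -2.81021298e-01,  9.59700965e-01,
         3.40248273e+02],
       [ 0.00000000e+00,  0.00000000e+00,  0.00000000e+00,
         1.00000000e+00]])}
```

View pics/w1.png

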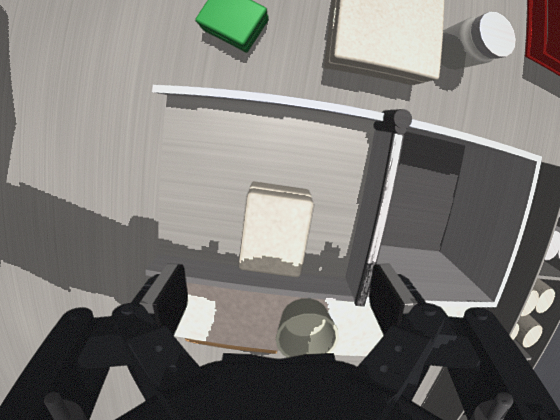

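Wrist view: gate top runs from the hinge at (397,122) to the free end at (362,302). The carton top corners are about (249,190), (313,199), (301,275) and (240,263). The left finger pad ends at about (185,265) and the right one at about (372,265).

```bash
cat >> h.py <<'E'
def wray(u,v,z,c=None):
    c=c or vision.get_calibration('wrist');E=np.array(c['extrinsics'])
    a,b=(u-c['cx'])/c['fx'],(v-c['cy'])/c['fy'];t=np.hypot(a,b);k=np.sin(t)/t
    d=E[:3,:3]@np.array([a*k,-b*k,-np.cos(t)]);o=E[:3,3];return (o+d*(z-o[2])/d[2])[:2]
E
python3 - <<'E'
from h import *
for n,u,v,z in(('hinge',397,122,149),('gmid',383,213,149),('gend',362,302,149),('c1',249,190,140),('c2',313,199,140),('c3',301,275,140),('c4',240,263,140),('wallL0',153,89,130),('wallL1',540,158,130),('wallR1',496,304,130),('tipL',185,265,205),('tipR',372,265,205)):
    print(n,w2c(wray(u,v,z)).round(1))
E
```

```text
hinge [-2.5 65.3]
gmid [-0.2  7.5]
gend [  1.  -58.3]
c1 [-86.2   8.5]
c2 [-45.2   8.2]
c3 [-44.3 -46.2]
c4 [-87.  -42.7]
wallL0 [-159.7   67.2]
wallL1 [143.7  69.2]
wallR1 [144.5 -66.7]
tipL [-108.9  -16.3]
tipR [-21.1  -4.6]
```

play_rows:
  series:
    - [1,[0.2,0,0],[0,0,0]]
    - [1,[0.45,0,0],[0,0,0]]
    - [1,[0.45,0,1.5],[0,0,0]]
    - [1,[0.45,0,3],[0,0,0]]
    - [1,[0.45,0,4.5],[0,0,0]]
    - [1,[0.45,0,6],[0,0,0]]
    - [1,[0.45,0,7.5],[0,0,0]]
    - [1,[0.45,0,8.5],[0,0,0]]
    - [1,[0.45,0,9],[0,0,0]]
    - [1,[0.45,0,9],[0,0,0]]

```text
time_s: 2.65
position: [534.2, -11.5, 114.3]
ee_rot: [0.647, 0.763, -0.0, -0.001]
force: [0.2, 1.4, -0.2]
width: 85.4
finger_force: 0.0
```

```bash
python3 -c "
from h import *
goal(-15,-11,115)
for n in('wrist','side'): cv2.imwrite(f'pics/{n}2.png',vision.read_camera(n)[:,:,::-1])
a=cv2.imread('pics/wrist2.png')[60:360,100:500];b=cv2.resize(cv2.imread('pics/side2.png')[150:300,190:390],(400,300))
cv2.imwrite('pics/j2.png',np.hstack([a,b]))"
```

```text
t 2.65 chute [-66.3 -10. ] 114.3 w 85.4 F [ 0.2  1.4 -0.2]
shift cm [-0.79  5.07 -0.08] turn deg [-0.1 -0.  -0.3]
```

View pics/j2.png

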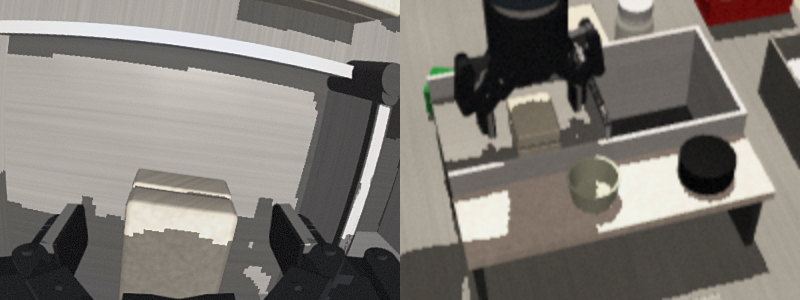

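play_rows:
  series:
    - [1,[-0.07,0.5,0],[0,0,0]]
    - [1,[-0.14,1.0,0],[0,0,0]]
    - [1,[-0.21,1.5,0],[0,0,0]]
    - [1,[-0.28,2.0,0],[0,0,0]]
    - [1,[-0.35,2.5,0],[0,0,0]]
    - [1,[-0.42,3.0,0],[0,0,0]]
    - [1,[-0.49,3.5,0],[0,0,0]]
    - [1,[-0.56,4.0,0],[0,0,0]]
    - [1,[-0.63,4.5,0],[0,0,0]]
    - [1,[-0.63,4.5,0],[0,0,0]]

```text
time_s: 3.58
position: [580.5, -10.4, 114.8]
ee_rot: [0.647, 0.763, -0.0, -0.001]
force: [-2.9, -1.5, -0.5]
width: 85.6
finger_force: 1.4
```

```bash
python3 -c "
from h import *
goal(38,-11,115)
for n in('wrist','side'): cv2.imwrite(f'pics/{n}3.png',vision.read_camera(n)[:,:,::-1])
a=cv2.imread('pics/wrist3.png')[60:360,100:500];b=cv2.resize(cv2.imread('pics/side3.png')[150:300,190:390],(400,300))
cv2.imwrite('pics/j3.png',np.hstack([a,b]))"
```

```text
t 3.5833 chute [-19.9 -10.2] 114.8 w 85.6 F [-2.9 -1.5 -0.5]
shift cm [-0.86  5.72 -0.02] turn deg [-0.1 -0.  -0.2]
```

View pics/j3.png

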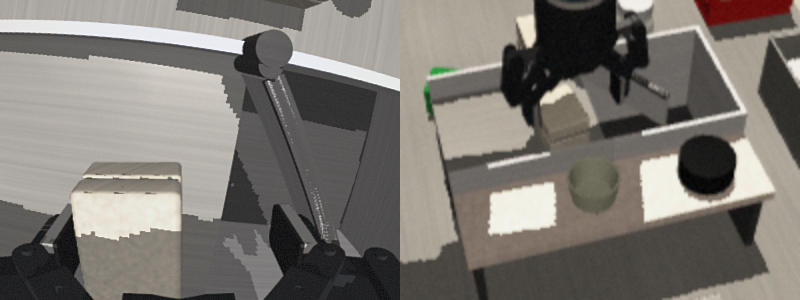

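The gate is held well open by the front finger, and the carton is flush on the rear finger with its front edge clear of the gate. I'll continue.

play_rows:
  series:
    - [1,[-0.08,0.6,0],[0,0,0]]
    - [1,[-0.16,1.2,0],[0,0,0]]
    - [1,[-0.24,1.8,0],[0,0,0]]
    - [1,[-0.32,2.4,0],[0,0,0]]
    - [1,[-0.4,3.0,0],[0,0,0]]
    - [1,[-0.48,3.6,0],[0,0,0]]
    - [1,[-0.56,4.2,0],[0,0,0]]
    - [1,[-0.66,4.8,0],[0,0,0]]
    - [1,[-0.74,5.3,0],[0,0,0]]
    - [1,[-0.8,5.7,0],[0,0,0]]

```text
time_s: 4.52
position: [638.9, -9.2, 115.5]
ee_rot: [0.647, 0.763, 0.0, 0.001]
force: [-3.6, -1.2, 0.4]
width: 85.9
finger_force: 1.3
```

```bash
python3 -c "
from h import *
goal(-66,-11,115)
for n in('wrist','side'): cv2.imwrite(f'pics/{n}4.png',vision.read_camera(n)[:,:,::-1])
a=cv2.imread('pics/wrist4.png')[60:360,100:500];b=cv2.resize(cv2.imread('pics/side4.png')[150:300,190:390],(400,300))
cv2.imwrite('pics/j4.png',np.hstack([a,b]))"
```

```text
t 4.5167 chute [ 38.5 -10.7] 115.5 w 85.9 F [-3.6 -1.2  0.4]
shift cm [  1.38 -10.36   0.04] turn deg [ 0.1  0.  -0.3]
```

View pics/j4.png

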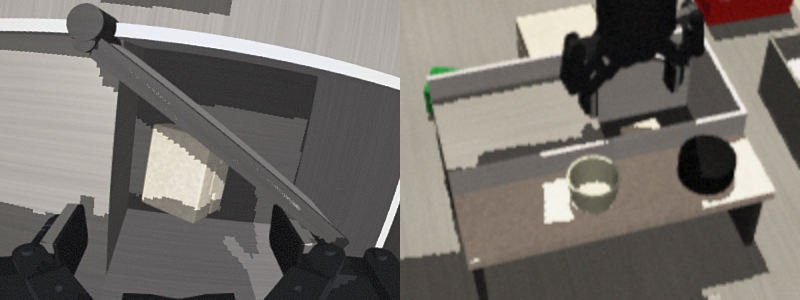

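The carton has dropped into the pit below the gate. I'll hold briefly, then back out with the gate following the finger.

play_rows:
  series:
    - [1,[0,0,0],[0,0,0]]
    - [1,[0,0,0],[0,0,0]]
    - [1,[0,0,0],[0,0,0]]
    - [1,[0,0,0],[0,0,0]]
    - [1,[0.1,-0.8,0],[0,0,0]]
    - [1,[0.2,-1.6,0],[0,0,0]]
    - [1,[0.35,-2.5,0],[0,0,0]]
    - [1,[0.5,-3.5,0],[0,0,0]]
    - [1,[0.6,-4.5,0],[0,0,0]]
    - [1,[0.75,-5.5,0],[0,0,0]]

```text
time_s: 5.45
position: [580.7, -10.2, 115.1]
ee_rot: [0.647, 0.763, -0.0, -0.001]
force: [-0.8, -1.3, 0.2]
width: 85.6
finger_force: 0.5
```

play_rows:
  series:
    - [1,[0.1,-0.9,0],[0,0,0]]
    - [1,[0.25,-1.8,0],[0,0,0]]
    - [1,[0.35,-2.7,0],[0,0,0]]
    - [1,[0.5,-3.6,0],[0,0,0]]
    - [1,[0.6,-4.4,0],[0,0,0]]
    - [1,[0.75,-5.3,0],[0,0,0]]
    - [1,[0.85,-6.2,0],[0,0,0]]
    - [1,[0.85,-6.2,0],[0,0,0]]
    - [1,[0.85,-6.2,-1.5],[0,0,0]]
    - [1,[0.85,-6.2,-4],[0,0,0]]

```text
time_s: 6.28
position: [517.7, -12.0, 153.2]
ee_rot: [0.647, 0.763, -0.001, -0.003]
force: [-0.7, -0.7, -0.4]
width: 85.3
finger_force: 0.0
```

play_rows:
  series:
    - [1,[0,0,-3],[0,0,0]]
    - [1,[0,0,-6],[0,0,0]]
    - [1,[0,0,-9],[0,0,0]]
    - [1,[0,-2,-10],[0,0,0]]
    - [1,[0,-5,-10],[0,0,0]]
    - [1,[0,-8,-10],[0,0,0]]
    - [1,[0,-10,-10],[0,0,0]]
    - [1,[0,-12,-10],[0,0,0]]
    - [1,[0,-12,-10],[0,0,0]]
    - [1,[0,-12,-10],[0,0,0]]

```text
time_s: 7.12
position: [401.5, -32.2, 255.8]
ee_rot: [0.647, 0.762, 0.0, 0.001]
force: [0.5, -0.4, -0.6]
width: 85.4
finger_force: 0.0
```

```bash
python3 -c "
from h import *
goal(-66,-11,115)
for n in('top','side'): cv2.imwrite(f'pics/{n}5.png',vision.read_camera(n)[:,:,::-1])
a=cv2.resize(cv2.imread('pics/top5.png')[140:300,170:370],(400,320));b=cv2.resize(cv2.imread('pics/side5.png')[140:300,190:390],(400,320))
cv2.imwrite('pics/j5.png',np.hstack([a,b]))"
```

```text
t 7.1167 chute [-199.5  -26.9] 255.8 w 85.4 F [ 0.5 -0.4 -0.6]
shift cm [-0.2  13.41 14.1 ] turn deg [ 0.1  0.  -0.3]
```

View pics/j5.png

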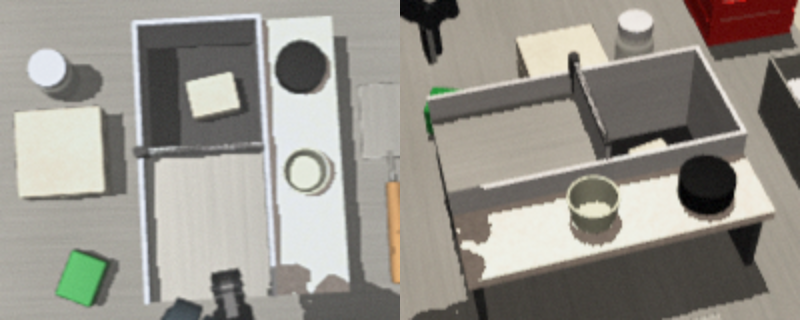

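The carton lies on the hopper floor, the gate is shut, and the tub, lids and other things haven't moved.

```bash
python3 -c "
from plant import workorder;print(workorder.finish_job())"
```

```text
the job is handed in; nothing more can be done
None
```

Job handed in at about 7 s: the carton was pushed through the held-open gate and lies in the hopper, the gate has swung shut, nothing else visibly moved, and the arm is clear.

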